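Find the lid that snaps onto the compartment box

ROBOT

A 7-joint arm with a two-finger parallel gripper is mounted at the origin on the work surface. World frame = base frame: x ahead of the robot, y to its left, z up, the work surface at z = 0. Lengths are in m, angles in degrees, forces in N, time in s.
With the tool pointing down it reaches from about 0.425 to 0.875 m from the base axis. Payload 8.4 kg.
Tool frame: the origin (TCP) lies midway between the tips of the shut fingers; the grasp point (between the pads) lies 19 mm behind it; z points along the fingers, y is the line along which they close (so a half turn about z gives the same grasp; the last joint's range is limited). The gripper opens to 85 mm and grips with 20 to 120 N. Pads are 22 mm wide; open, the fingers measure 114 mm over their backs; the gripper's body (76 mm by 85 mm) begins 54 mm behind the grasp point. The pads swing forward as they close: fully open they stand 13 mm farther back than shut.
Start: joints at [57.571, 19.091, 2.286, 83.961, -0.768, 76.965, -3.352], TCP at [0.292, -0.58, 0.231] pointing down, gripper open.
Joint ranges: [-147.57, 147.57], [-21.85, 119.76], [-74.77, 79.35], [14.55, 137.4], [-85.83, 265.84], [4.83, 119.75], [-152.11, 152.11]. Speed limits (degrees/s): [127.2, 127.2, 159.86, 159.86, 180, 180, 180].

INTERFACE

Orientations are given as a 3x3 rotation matrix whose columns are the frame's x, y, z axes.
In Python, from plant import state, grab_frame, close_job, boxes_of gives the robot as it stands.
- The arm moves only by the shell command python3 -m crank 'ROWS' [OPENING]. ROWS is JSON, a list of rows, each a list of 4 numbers: the shift along the tool's x, y, z in cm, then the turn about the tool's z in rad. In form: [[tx, ty, tz, twist], ...]. A call has 1 to 12 rows; each row is the pose to reach, as a shift and turn from the pose commanded when the call began, along the tool's axes at that moment; what a row does not reach only later rows make up. A row lasts 1/10 s, in which the tool goes at most 50 mm and 8.59 degrees, less where a joint would pass 70% of its speed; a pose out of reach is approached as far as the arm can. A call with a gripper value outside its range is refused whole. OPENING is the closure, from 0 (fully open) to 1 (shut), set as the call begins (- or left out, the last holds). The fingers move at their own pace and stop on an object; the grip force is fixed at half the most. Time passes only in rows, so rows that repeat a pose let the fingers close. It gives the time, the measured TCP pose, the force, the opening and the grip force at its end, in the units of the state.
- state(): the state, without advancing time (a new reading comes with each control period).
- grab_frame(name): name is "scene" or "top" or "wrist"; returns a dict with "img" (480x640x3 uint8, red, green, blue), "z_map" (480x640 float32, m along the optical axis (not along the pixel's ray), 0 where there is no reading), "camera_matrix" (3x3 intrinsics, pixels), "world_from_camera" (4x4, takes a point from camera to world coordinates). Camera axes: x right, y up, looking along -z (the intrinsics and any distortion apply to the point x, -y, -z); pixel columns grow to the right and rows downward; lengths in m; the calibration is good to about 2 mm. A picture is of the moment at which its call begins.
- close_job(): hands the job in; it is judged then, once.
Trained networks look in a picture, given as the dict that the camera call returned (one of the last four; its "shot" number tells which), for a name from the list of things; names that differ only in an ending like _2 or _b are one class to them, and where a whole thing is asked for, a point or a joint stands for the part that bears it (a point fixed in the world has none). Each returns a list of dicts, best first, with "conf" (0 to 1); they miss things now and then, are a little off and sometimes report something else, mostly with a low value. They report only what shows in the picture. A call takes as long as a camera call. They do not tell look-alikes from the thing itself.
- boxes_of(thing, picture): "xyz" ([x, y, z] in m, in the coordinates of the camera as it stood for that picture, good to about 4 mm: the middle of the surface that is visible of it).
The state is a dict: "time_s": time; "q": joint angles; "joint_vel": joint speeds; "effort": joint torques, N m; "eef_pos": TCP position; "tcp_rot": TCP orientation; "force": force on the tool from outside, world axes, zero at the start; "moment": the same for the moment, N m; "grip_width": finger opening in m; "gripper_force": force on a finger pad.
Only numpy, scipy, OpenCV 4.12 (cv2) and the standard library are available. Lean on these libraries where they do the work, as an engineer would, in place of code of your own. Each camera call takes 0.05 s, during which the arm holds its last target. There are 200 camera calls.

TASK

Close the open blue parts box that stands tilted on the green mat: find, by trying them on, the one of the three look-alike grey lids that goes on, press it down squarely until it snaps flush onto the rim under both orange end catches, and let go. Any lid that does not fit goes back on the bench, lying flat with its handle up and clear of the box; leave the tape, bottle and carton stack where they are.

Things in the scene. Friction and masses are not known exactly. Their poses are not given: they have to be found in the camera images.
- mouth (a point): centre of the open mouth, in the rim plane, of the fixed blue box on the green mat, tilted 28 degrees: z points square out of the mouth, up and leaning towards the robot; x along the box's 150 mm length, up the slope; y across its 100 mm width. Mouth 142 x 92 mm inside, walls 4 mm, 50 mm deep. White dividers across it (three layouts) reach the rim plane. Two like boxes 0.4 m behind are not part of the job
- home (a point): where the mid point of the fitting lid is when fully home, plate on the rim: 12 mm out from the mouth along its z; same axes as the mouth. The lid's length lies along x (either way round), its z along z; its rim has 3 mm play each way along x, 4 mm across. A lid that does not fit stops on the dividers 14 mm short of home
- catches (a point): point midway between the two sprung orange catches, 8 mm out from the mouth; same axes. At each end of the box's length, 81 mm along x either way, a round nose (34 mm wide in y, top 13 mm above the rim plane) is pushed outwards by the lid plate's edge from 12 mm before home and springs back over it. Pressing past both takes about 10 N; the lid's weight is not enough
- lid1_mid (a point): middle, half-way up, of one of three look-alike grey lids (0.14 kg, 52 mm high, flat on the bench, length within 0.4 rad of the robot's x). z up, x along its length, y across. Plate 156 x 106 x 4 mm, underside 12 mm below this point; below it a rim 14 mm deep, 136 x 84 mm outside; above it a black bar handle, 80 mm long (x), 18 mm thick (y), 34 mm tall, from 8 mm below this point to 26 mm above
- lid2_mid (a point): the same point of the second lid: same sizes and looks as lid1. What differs are ribs inside the rim on the underside, hidden from above; which lid fits changes from start to start and shows only by trying (a half turn of the lid makes no difference)
- lid3_mid (a point): the same point of the third lid: same sizes and looks as lid1. It, too, may or may not fit
- tape_mid (a point): centre of a roll of amber packing tape lying flat, 110 mm across, 48 mm high: a bystander
- cleaner_mid (a point): centre of an upright white bottle with blue cap, 64 mm across, 150 mm high, this point 75 mm up: a bystander
- cartons_mid (a point): centre of a stack of flat brown cartons, 150 x 120 mm, 39 mm high: a bystander
Not all that is in view belongs to the job. Leave any yellow look-alike of the part that bears lid2_mid alone.

How it is judged (in metres and radians):
At the end, for the whole second after the job is handed in: One lid is home on the tilted box: mid point 10 to 13.8 mm out from the rim plane, within 6 mm of the mouth's centre lengthwise and across, square within 0.04 rad. The other two lie on the bench, handle up: mid point 22 to 30 mm high, level within 0.06 rad, over 110 mm from the mouth's centre (((z of lid1_mid in the frame of mouth between 0.01 and 0.0138 m and x of lid1_mid in the frame of mouth between -0.006 and 0.006 m and y of lid1_mid in the frame of mouth between -0.006 and 0.006 m and angle between the z axis of lid1_mid and the z axis of mouth, either way round below 0.04 rad and height (world z) of lid2_mid between 0.022 and 0.03 m and angle between each of lid2_mid, lid3_mid's own z axis and vertical below 0.06 rad and horizontal distance between each of lid2_mid, lid3_mid and mouth above 0.11 m and height (world z) of lid3_mid between 0.022 and 0.03 m) or (z of lid2_mid in the frame of mouth between 0.01 and 0.0138 m and x of lid2_mid in the frame of mouth between -0.006 and 0.006 m and y of lid2_mid in the frame of mouth between -0.006 and 0.006 m and angle between the z axis of lid2_mid and the z axis of mouth, either way round below 0.04 rad and height (world z) of lid1_mid between 0.022 and 0.03 m and angle between each of lid1_mid, lid3_mid's own z axis and vertical below 0.06 rad and horizontal distance between each of lid1_mid, lid3_mid and mouth above 0.11 m and height (world z) of lid3_mid between 0.022 and 0.03 m) or (z of lid3_mid in the frame of mouth between 0.01 and 0.0138 m and x of lid3_mid in the frame of mouth between -0.006 and 0.006 m and y of lid3_mid in the frame of mouth between -0.006 and 0.006 m and angle between the z axis of lid3_mid and the z axis of mouth, either way round below 0.04 rad and height (world z) of lid1_mid between 0.022 and 0.03 m and angle between each of lid1_mid, lid2_mid's own z axis and vertical below 0.06 rad and horizontal distance between each of lid1_mid, lid2_mid and mouth above 0.11 m and height (world z) of lid2_mid between 0.022 and 0.03 m))); the robot touches nothing.
It fails at once if the roll of tape is moved more than 30 mm (distance of tape_mid from where it was at the start of the episode above 0.03 m).
It fails at once if the bottle is moved more than 30 mm (distance of cleaner_mid from where it was at the start of the episode above 0.03 m).
It fails at once if the carton stack is moved more than 30 mm (distance of cartons_mid from where it was at the start of the episode above 0.03 m).
It also fails if it takes over 72 s, if anything falls off the work surface, if the arm or the gripper's body presses on something with over 40 N, if the wrist force passes 120 N, or if a joint passes its speed limit or range.

## Working session

There is one attempt and no reset: what is moved stays moved. The work goes in short steps, Python scripts to look and compute and a shell command to move; the robot and the scene stay as the last step left them, time stands still between calls to the robot, and variables do not carry over. Pictures are saved under pics/ and viewed, at most 10 in all, crops included, and the job is handed in when it is done.

```bash
ls; mkdir -p pics
cat > h.py <<'E'
import numpy as np, cv2
from plant import state, grab_frame, close_job, boxes_of
def world(f,u,v,z=None):
    K=f["camera_matrix"];z=f["z_map"][int(v),int(u)] if z is None else z
    p=np.array([(u-K[0,2])/K[0,0]*z,-(v-K[1,2])/K[1,1]*z,-z,1]);return (f["world_from_camera"]@p)[:3]
def cloud(f):
    K=f["camera_matrix"];Z=f["z_map"];v,u=np.mgrid[:480,:640]
    P=np.stack([(u-K[0,2])/K[0,0]*Z,-(v-K[1,2])/K[1,1]*Z,-Z,np.ones_like(Z)],-1)
    return (P@f["world_from_camera"].T)[...,:3]
def save(n,im): cv2.imwrite("pics/"+n,cv2.cvtColor(im,cv2.COLOR_RGB2BGR))
E
python3 - <<'E'
from h import *
np.set_printoptions(precision=4,suppress=True)
s=state();print(s)
ims=[]
for n in("scene","top"):
    f=grab_frame(n);ims.append(f["img"]);np.savez("f_"+n,**{k:f[k] for k in("img","z_map","camera_matrix","world_from_camera")})
    for t in("lid1_mid","mouth","catches","tape_mid","cleaner_mid","cartons_mid"):
        for d in boxes_of(t,f):
            p=np.append(d["xyz"],1);K=f["camera_matrix"]
            print(n,t,round(d["conf"],2),(f["world_from_camera"]@p)[:3],"px",K[0,2]-K[0,0]*p[0]/p[2],K[1,2]+K[1,1]*p[1]/p[2])
save("a.png",cv2.resize(np.vstack(ims),(0,0),fx=.62,fy=.62))
save("s.png",ims[0]);save("t.png",ims[1])
E
```

```text
pics
{'time_s': 0.0, 'q': array([57.5706, 19.1322,  2.2835, 84.0121, -0.768 , 76.9642, -3.3515]), 'joint_vel': array([ 0.0717, -0.0658,  0.0775,  0.0184, -0.0414, -0.0062,  0.0084]), 'effort': array([ -0.0005, -65.8547,   1.3656, -40.5553,   0.0168,   0.0127,
        -0.    ]), 'eef_pos': array([ 0.2923, -0.5801,  0.2304]), 'tcp_rot': array([[ 0.893 ,  0.45  , -0.0008],
       [ 0.45  , -0.893 ,  0.0014],
       [-0.0001, -0.0016, -1.    ]]), 'force': array([-0.107 , -0.4641,  0.1559]), 'moment': array([-0.0344, -0.0165, -0.009 ]), 'gripper_force': 0.0, 'grip_width': 0.08547990855004943}
scene lid1_mid 0.91 [ 0.5127 -0.3381  0.0214] px 272.35110754873784 199.0553987121237
scene mouth 0.55 [0.6442 0.2617 0.0055] px 332.8738435160176 341.4157569140346
scene catches 0.59 [ 0.6472  0.2683 -0.0003] px 333.20808657393235 344.80123589519303
scene tape_mid 0.89 [ 0.7665 -0.0155  0.0444] px 247.43324452027602 285.1460828091304
scene cleaner_mid 0.72 [ 0.7718 -0.1752  0.0823] px 221.32270980317298 243.75463728797453
scene cartons_mid 0.78 [0.4521 0.5151 0.0457] px 447.83606408342183 369.0691908518868
top lid1_mid 0.82 [ 0.4923 -0.34    0.0197] px 414.05582158673036 240.9288459344601
top mouth 0.96 [0.5783 0.1683 0.    ] px 257.1948110162248 214.8086299348668
top catches 0.56 [0.582  0.1696 0.003 ] px 256.7186165882308 213.58597186412874
top catches 0.41 [ 0.7474 -0.188   0.1002] px 368.2781444877742 157.75083969727382
top tape_mid 0.56 [ 0.7559 -0.0173  0.0495] px 313.74893141112113 158.1220570306629
top cartons_mid 0.91 [0.4323 0.5059 0.042 ] px 150.05121744219286 259.0586552765242
```

View pics/s.png

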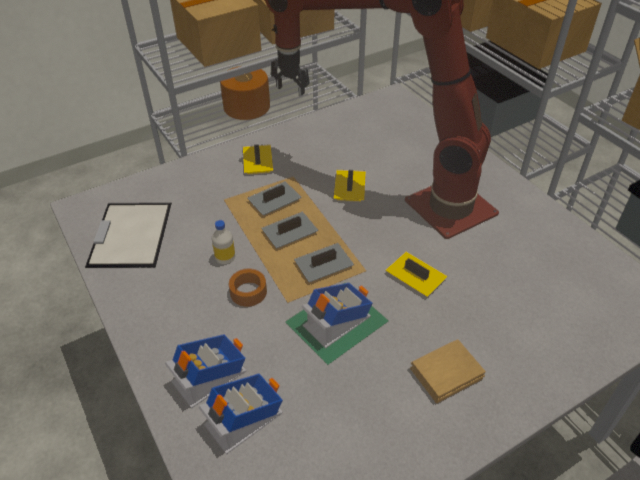

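View pics/t.png

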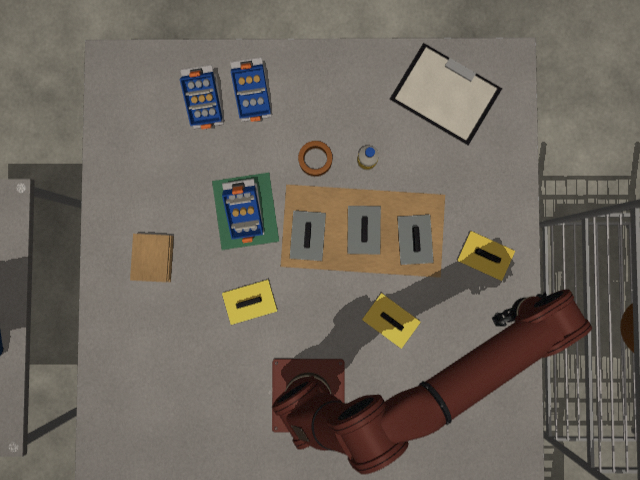

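The three grey lids on the plywood are at scene px (275,198), (290,230) and (322,263), or top px (415,238), (364,230) and (308,235). They fit the description. The three yellow ones, top px (249,301), (391,320) and (487,255), are decoys. The target box is the one on the green mat at top px (241,210), and its high end faces away from the robot.

Run:
```python
from h import *
np.set_printoptions(precision=4,suppress=True)
fs={n:dict(np.load(f"f_{n}.npz")) for n in("scene","top")}
for n,f in fs.items():
    C=cloud(f);I=f["img"].astype(int)
    print(n,"bench z",np.median(C[...,2][(abs(C[...,0]-.45)<.03)&(abs(C[...,1])<.1)]))
    dark=(I.max(-1)<70)&(C[...,2]>.03)&(C[...,2]<.075)
    inr=(C[...,0]>.4)&(C[...,0]<.65)&(C[...,1]>-.45)&(C[...,1]<.06)
    k,L,st,ce=cv2.connectedComponentsWithStats((dark&inr).astype(np.uint8))
    for i in range(1,k):
        if st[i,4]<15: continue
        P=C[L==i];T=P[P[:,2]>np.percentile(P[:,2],90)-.006]
        r=cv2.minAreaRect(T[:,:2].astype(np.float32)*1000);print("handle px",ce[i],st[i,4],"top z",np.median(T[:,2]),r)
    pl=(abs(I.max(-1)-I.min(-1))<30)&(C[...,2]>.01)&(C[...,2]<.028)&inr&(I.max(-1)>75)
    k,L,st,ce=cv2.connectedComponentsWithStats(pl.astype(np.uint8))
    for i in range(1,k):
        if st[i,4]<150: continue
        P=C[L==i];r=cv2.minAreaRect(P[:,:2].astype(np.float32)*1000);print("plate px",ce[i],st[i,4],np.median(P[:,2]),r)
    bl=(I[...,2]>I[...,0]+40)&(C[...,0]>.45)&(C[...,0]<.72)&(C[...,1]>.08)&(C[...,1]<.3)&(C[...,2]>.03)
    P=C[bl];print("blue",bl.sum(),P.min(0),P.max(0))
f=fs["top"];save("c.png",np.hstack([cv2.resize(f["img"][170:260,205:285],(400,450),interpolation=cv2.INTER_CUBIC),cv2.resize(f["img"][180:280,280:450],(400,235))[:,:].repeat(1,0) if 0 else cv2.copyMakeBorder(cv2.resize(f["img"][180:280,280:450],(400,235)),0,215,0,0,0)]))
```

```text
scene bench z 0.006807101988768771
handle px [273.4828 192.5172] 174 top z 0.055642975251774196 ((506.70025634765625, -342.2166442871094), (69.82196044921875, 20.859642028808594), 4.304933547973633)
handle px [289.3871 223.8548] 186 top z 0.05551847936023502 ((536.2330322265625, -176.98646545410156), (79.1968002319336, 23.606361389160156), 1.0938321352005005)
handle px [323.2919 256.7225] 209 top z 0.0541831584781991 ((516.9623413085938, 5.68826961517334), (22.18832778930664, 77.02135467529297), 86.3897476196289)
plate px [273.8484 199.2757] 653 0.020923712466569544 ((502.3453369140625, -346.8856506347656), (160.5098876953125, 118.59276580810547), 1.1934047937393188)
plate px [289.3253 230.7329] 790 0.02052545463941724 ((533.7463989257812, -180.92079162597656), (114.33129119873047, 156.91673278808594), 88.65748596191406)
plate px [323.2764 263.384 ] 948 0.020440763487196256 ((515.742431640625, 1.3827285766601562), (111.91020202636719, 158.2729034423828), 86.11439514160156)
blue 995 [0.5024 0.1431 0.03  ] [0.6692 0.2664 0.137 ]
top bench z 0.007358146188803594
handle px [364.2745 229.
[... 288 characters left out ...]
8746042252)
handle px [416.     238.9182] 159 top z 0.05442148195626162 ((496.75555419921875, -341.9198303222656), (76.08452606201172, 19.79601287841797), 3.2936580181121826)
plate px [363.5402 229.5273] 1244 0.018217440484993963 ((529.4974365234375, -178.19178771972656), (104.48013305664062, 155.08978271484375), 88.49967956542969)
plate px [307.2851 235.5755] 1291 0.01856285474736019 ((511.1802978515625, 3.578960418701172), (105.61892700195312, 157.9980010986328), 85.50067901611328)
plate px [414.7065 239.5675] 1237 0.01810366440363409 ((497.8077392578125, -342.64056396484375), (156.12327575683594, 107.5296630859375), 3.645195484161377)
blue 841 [0.4962 0.1463 0.0302] [0.6605 0.2648 0.1393]
```

View pics/c.png

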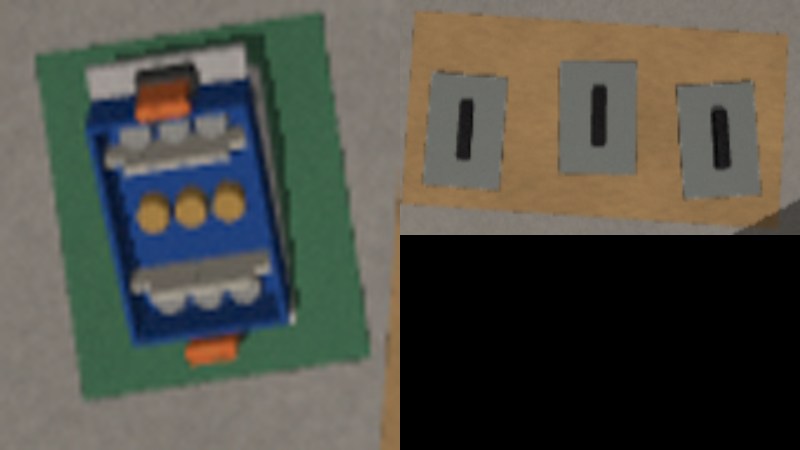

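The crop confirms it: three grey lids with black bar handles, and the box with two white dividers, its high end up the picture and turned roughly 10° to the left. Top and scene differ by about 8 mm, so I'll refine with the wrist camera.

```bash
cat >> h.py <<'E'
def rel(p,yawdeg):
    s=state();R=np.array(s["tcp_rot"]);d=R.T@(np.array(p)-s["eef_pos"])*100
    y=np.degrees(np.arctan2(R[1,0],R[0,0]))
    print("rows to",p,yawdeg,":",d.round(2),"twist",round(np.radians((y-yawdeg+180)%360-180),3),"| now",s["eef_pos"].round(4),"yaw",round(y,2))
E
python3 - <<'E'
from h import *
rel([.48,-.342,.28],3.6)
f=grab_frame("wrist");R=state()
T=np.eye(4);T[:3,:3]=R["tcp_rot"];T[:3,3]=R["eef_pos"];print((np.linalg.inv(T)@f["world_from_camera"]).round(3),f["camera_matrix"])
E
```

```text
rows to [0.48, -0.342, 0.28] 3.6 : [ 27.47 -12.85  -4.87] twist 0.404 | now [ 0.2925 -0.5804  0.2313] yaw 26.75
[[ 0.001  0.958  0.288  0.073]
 [ 1.    -0.001  0.     0.001]
 [ 0.001  0.288 -0.958 -0.143]
 [ 0.     0.     0.     1.   ]] [[331.66515333   0.         313.18562651]
 [  0.         331.66515333 241.19548778]
 [  0.           0.           1.        ]]
```

```bash
cat >> h.py <<'E'
def lids(f,reg):
    C=cloud(f);I=f["img"].astype(int);x0,x1,y0,y1=reg
    inr=(C[...,0]>x0)&(C[...,0]<x1)&(C[...,1]>y0)&(C[...,1]<y1)
    print("bench z",np.median(C[...,2][inr&(C[...,2]<.012)]))
    for nm,m in(("handle",(I.max(-1)<70)&(C[...,2]>.045)&(C[...,2]<.075)),("plate",(abs(I.max(-1)-I.min(-1))<30)&(C[...,2]>.01)&(C[...,2]<.026)&(I.max(-1)>60))):
        k,L,st,ce=cv2.connectedComponentsWithStats((m&inr).astype(np.uint8))
        for i in range(1,k):
            if st[i,4]<300: continue
            P=C[L==i];r=cv2.minAreaRect(P[:,:2].astype(np.float32)*1000)
            print(nm,ce[i].round(),st[i,4],"z",np.median(P[:,2]).round(4),np.round(r[0],1),np.round(r[1],1),round(r[2],2))
E
python3 -m crank '[[4,-2,-1,0.05],[9,-4,-2,0.15],[14,-6.5,-3,0.25],[18,-8.5,-4,0.33],[23,-10.5,-4.9,0.4],[27.47,-12.85,-4.9,0.404],[27.47,-12.85,-4.9,0.404],[27.47,-12.85,-4.9,0.404],[27.47,-12.85,-4.9,0.404]]' 0
python3 - <<'E'
from h import *
rel([.5,-.342,.28],3.6)
f=grab_frame("wrist");lids(f,(.38,.66,-.45,-.25));save("w1.png",f["img"])
E
```

```text
time_s: 1.65
eef_pos: [0.4791, -0.3432, 0.2802]
tcp_rot: [[0.998, 0.062, -0.001], [0.062, -0.998, -0.001], [-0.001, 0.001, -1.0]]
force: [-0.5, -1.2, 0.7]
grip_width: 0.0853
gripper_force: 0.0
rows to [0.5, -0.342, 0.28] 3.6 : [2.09 0.01 0.02] twist -0.001 | now [ 0.4791 -0.3432  0.2802] yaw 3.55
bench z 0.0016354754580326647
handle [315. 189.] 1104 z 0.0525 [ 499.5 -346. ] [78.3 17.6] 3.3
plate [315. 182.] 9914 z 0.0187 [ 498.9 -345.6] [155.2 105.6] 3.4
```

View pics/w1.png

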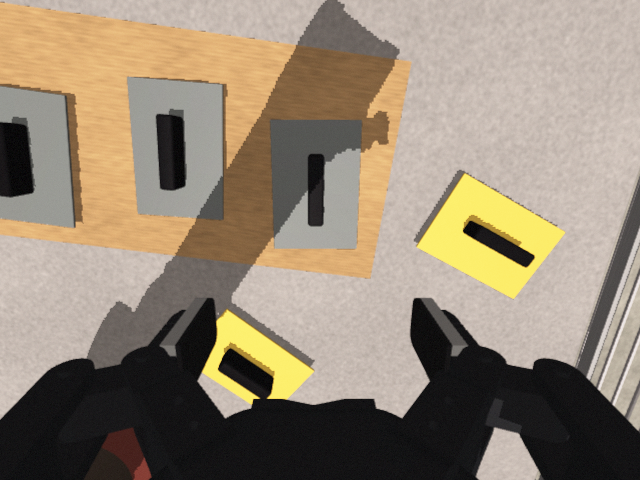

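Lid A's handle is at px (315,189), which gives (0.499,-0.346), yaw 3.4°, top z 0.0525. The gripper is at the bottom of the picture. Next I'll look at lid C and the box.

```bash
python3 -m crank '[[0.5,-4,-0.5,0],[1,-9,-1,0],[1.5,-14,-2,0],[2,-19,-2,0],[2.5,-24,-2,0],[3,-29,-2,0],[3.2,-34.8,-2,0],[3.2,-34.8,-2,0],[3.2,-34.8,-2,0.07],[3.2,-34.8,-2,0.13],[3.2,-34.8,-2,0.13]]' 0
python3 - <<'E'
from h import *
f=grab_frame("wrist");lids(f,(.38,.66,-.27,.09));rel([.50,.2,.36],-4.5)
E
python3 -m crank '[[-0.5,-4,-1.5,0],[-1,-9,-3,0],[-1,-14,-4,0],[-1,-19.5,-6,0],[-1,-19.5,-6,0],[-1,-19.5,-6,-0.1],[-1,-19.5,-6,-0.2],[-1,-19.5,-6,-0.2],[-1,-19.5,-6,-0.2]]' 0
python3 - <<'E'
from h import *
f=grab_frame("wrist");save("w2.png",f["img"]);np.savez("f_w2",**{k:f[k] for k in("img","z_map","camera_matrix","world_from_camera")})
rel([.52,.0,.3],-4)
E
```

```text
time_s: 2.8
eef_pos: [0.4901, 0.0052, 0.3003]
tcp_rot: [[0.997, -0.071, -0.0], [-0.071, -0.997, -0.0], [-0.0, 0.0, -1.0]]
force: [-0.3, -0.7, 0.4]
grip_width: 0.0856
gripper_force: 0.0
bench z 0.0016312684134910105
handle [469. 158.] 1152 z 0.0524 [ 530.7 -179.5] [17.  78.5] 89.31
handle [314. 186.] 1036 z 0.0525 [511.5   1.1] [17.7 78.7] 85.63
plate [457. 153.] 9082 z 0.0187 [ 530.7 -180.1] [106.  155.1] 89.38
plate [314. 179.] 9086 z 0.0187 [511.2   1.4] [105.4 154.5] 85.83
rows to [0.5, 0.2, 0.36] -4.5 : [ -0.35 -19.48  -5.98] twist 0.01 | now [0.4901 0.0054 0.3003] yaw -3.94
time_s: 3.75
eef_pos: [0.4936, 0.2013, 0.3601]
tcp_rot: [[0.992, 0.129, -0.0], [0.129, -0.992, -0.0], [-0.0, 0.0, -1.0]]
force: [-0.5, 1.1, -0.4]
grip_width: 0.085
gripper_force: 0.0
rows to [0.52, 0.0, 0.3] -4 : [ 0.03 20.33  6.02] twist 0.199 | now [0.4935 0.2016 0.3602] yaw 7.41
```

View pics/w2.png

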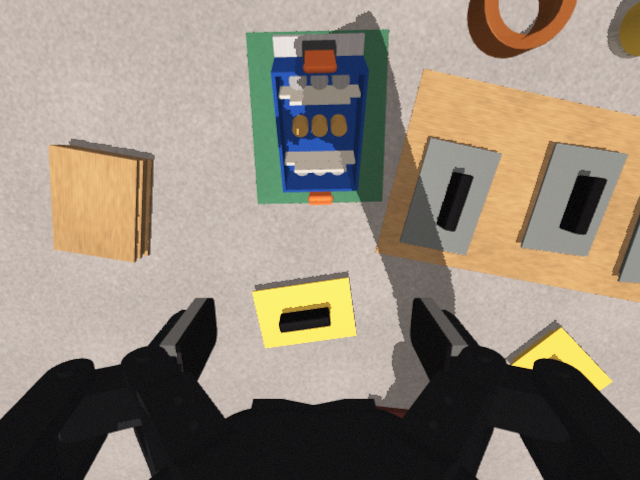

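The box mouth is centred near px (320,125), with the orange catches at (320,55) and (320,198). I'll fit the rim.

```bash
cat > box.py <<'E'
from h import *
np.set_printoptions(precision=4,suppress=True)
def fit(f):
    C=cloud(f);I=f["img"].astype(int)
    reg=(C[...,0]>.45)&(C[...,0]<.72)&(C[...,1]>.08)&(C[...,1]<.32)&(C[...,2]>.015)
    blue=reg&(I[...,2]>I[...,0]+30)&(I[...,2]>I[...,1]+20);P=C[blue].astype(float)
    psi=np.radians(8.);t=np.radians(28)
    for it in range(6):
        x=np.array([np.cos(t)*np.cos(psi),np.cos(t)*np.sin(psi),np.sin(t)]);y=np.array([-np.sin(psi),np.cos(psi),0]);z=np.cross(x,y)
        h=P@z;hist,e=np.histogram(h,np.arange(h.min(),h.max()+.002,.001))
        # rim level: top of the distribution
        top=np.percentile(h,98);Q=P[(h>top-.006)&(h<top+.004)]
        # plane fit
        c=Q.mean(0);n=np.linalg.svd(Q-c)[2][2];n*=np.sign(n[2])
        q=np.stack([Q@x,Q@y],1);r=cv2.minAreaRect((q*1000).astype(np.float32))
        a=r[2] if r[1][0]>r[1][1] else r[2]-90
        psi+=np.radians(a)*.8
    m=np.median(Q@z);o=r[0][0]/1000*x+r[0][1]/1000*y+m*z
    print("n",len(Q),"yaw",np.degrees(psi),"rect",r,"center",o,"normal tilt",np.degrees(np.arccos(n[2])),np.degrees(np.arctan2(-n[1],-n[0])),"h spread",np.percentile(Q@z-m,[5,50,95,100]))
    org=reg&(I[...,0]>I[...,2]+80)&(I[...,0]>I[...,1]+60)
    k,L,st,ce=cv2.connectedComponentsWithStats(org.astype(np.uint8))
    for i in range(1,k):
        if st[i,4]>25:
            D=(C[L==i]-o)@np.stack([x,y,z],1);print("orange",ce[i],D.min(0),D.max(0),np.median(D,0))
    return o,x,y,z
E
python3 - <<'E'
from box import *
for n in("w2","top","scene"): fit(dict(np.load(f"f_{n}.npz")))
E
```

```text
n 1632 yaw 8.691716246679427 rect ((568.7992553710938, 113.93316650390625), (151.1472930908203, 99.77075958251953), 0.0013072476722300053) center [0.5698 0.2024 0.0947] normal tilt 28.127699631785887 8.745824489894469 h spread [-0.0036  0.      0.0013  0.0027]
orange [319.4947  61.1032] [ 0.0776 -0.0161 -0.0261] [0.1899 0.0163 0.3619] [ 0.0872 -0.0002  0.0102]
orange [320.1939 198.0816] [-0.087  -0.0154 -0.0115] [0.1899 0.0164 0.3619] [-0.0806  0.0004  0.0114]
n 102 yaw 8.39072591890581 rect ((568.7530517578125, 118.71327209472656), (151.83938598632812, 99.70954132080078), 0.000789034238550812) center [0.5682 0.2038 0.0984] normal tilt 28.245067852755604 9.34787000273715 h spread [-0.0022  0.      0.0054  0.0067]
orange [236.9487 191.3077] [ 0.0759 -0.0146 -0.0115] [0.0866 0.0175 0.016 ] [0.0822 0.0006 0.0075]
orange [246.8947 239.7895] [-0.0897 -0.0139 -0.0163] [-0.0744  0.0152  0.0214] [-0.0814  0.0008  0.0096]
n 182 yaw 10.048273893073201 rect ((577.2418212890625, 99.49490356445312), (158.1091766357422, 105.65117645263672), 0.00397341838106513) center [0.5755 0.203  0.0971] normal tilt 28.127182482300498 9.609944563844815 h spread [-0.0028 -0.      0.0036  0.0061]
orange [363.0811 289.3784] [-0.0911 -0.0133  0.0019] [-0.0733  0.0171  0.019 ] [-0.0817  0.0016  0.011 ]
orange [321.9431 301.5854] [ 0.0721 -0.0157 -0.0231] [0.0906 0.0136 0.0165] [ 0.0843 -0.0023 -0.0033]
```

Fitted mouth: (0.570, 0.202, 0.094), yaw 8.7°, tilt 28°. The three lids:

| Lid | x, y (m) | Yaw |
|---|---|---|
| A | 0.499, -0.346 | 3.4° |
| B | 0.531, -0.180 | -0.6° |
| C | 0.511, 0.001 | -4.2° |

I'll try lid C first. The handle lets the lid pivot about the closing line in the grip.

```bash
python3 -m crank '[[0,4,2,0.05],[-0.2,9,4,0.1],[-0.5,13.5,8,0.203],[-0.81,18,12,0.203],[-0.81,20.11,17,0.203],[-0.81,20.11,21.5,0.203],[-0.81,20.11,24,0.203],[-0.81,20.11,24,0.203],[-0.81,20.11,24,0.203]]' 0
python3 -c "
from h import *
rel([.5114,.0012,.023],-4.25)"
```

```text
time_s: 4.7
eef_pos: [0.5118, 0.0022, 0.1212]
tcp_rot: [[0.997, -0.071, -0.001], [-0.071, -0.997, 0.0], [-0.001, -0.0, -1.0]]
force: [1.4, 1.1, 1.0]
grip_width: 0.0851
gripper_force: 0.0
rows to [0.5114, 0.0012, 0.023] -4.25 : [-0.03  0.11  9.82] twist 0.003 | now [0.5118 0.0022 0.1212] yaw -4.08
```

```bash
python3 -m crank '[[0,0.1,3,0],[0,0.1,6,0],[0,0.1,8.5,0],[0,0.1,9.7,0],[0,0.1,9.7,0],[0,0.1,9.7,0]]' 0
python3 -m crank '[[0,0,0,0],[0,0,0,0],[0,0,0,0],[0,0,0,0],[0,0,0,0],[0,0,0,0],[0,0,0,0],[0,0,0,0]]' 1
python3 -m crank '[[0,0,-2,0],[0,0,-6,0],[0,0,-11,0],[0,0,-16,0],[0,0,-20.5,0],[0,0,-20.5,0],[0,0,-20.5,0]]'
python3 -c "
from h import *
m=np.array([.5698,.2024,.094]);ps=np.radians(8.7);c,s=np.cos(ps),np.sin(ps)
def W(a,z): return m+np.array([a*c,a*s,z])
rel(W(-.0245,.106).round(4),8.7);rel(W(-.0135,.0056).round(4),8.7)"
```

```text
time_s: 5.3
eef_pos: [0.5133, 0.0014, 0.0253]
tcp_rot: [[0.998, -0.07, 0.003], [-0.07, -0.998, 0.0], [0.003, -0.0, -1.0]]
force: [0.1, 0.4, -0.1]
grip_width: 0.0859
gripper_force: 0.0
time_s: 6.1
eef_pos: [0.512, 0.0012, 0.0237]
tcp_rot: [[0.998, -0.07, 0.001], [-0.07, -0.998, 0.0], [0.001, -0.0, -1.0]]
force: [-1.8, 0.2, 5.6]
grip_width: 0.017
gripper_force: 59.7
time_s: 6.8
eef_pos: [0.5119, 0.001, 0.2286]
tcp_rot: [[0.998, -0.07, 0.001], [-0.07, -0.998, -0.0], [0.001, 0.0, -1.0]]
force: [-0.7, 0.1, -2.2]
grip_width: 0.0169
gripper_force: 59.0
rows to [0.5456 0.1987 0.2   ] 8.7 : [  1.96 -19.96   2.86] twist -0.222 | now [0.5119 0.001  0.2286] yaw -4.03
rows to [0.5565 0.2004 0.0996] 8.7 : [  3.03 -20.21  12.91] twist -0.222 | now [0.5119 0.001  0.2286] yaw -4.03
```

```bash
python3 -m crank '[[0.3,-3,0,-0.03],[0.6,-7,0,-0.08],[1,-11.5,0,-0.14],[1.5,-16,0,-0.222],[1.96,-19.96,0,-0.222],[1.96,-19.96,2.0,-0.222],[1.96,-19.96,2.86,-0.222],[1.96,-19.96,2.86,-0.222],[1.96,-19.96,2.86,-0.222]]'
python3 -m crank '[[0,0,1,0],[0,0,2.5,0],[0,0,4,0],[0,0,5,0],[0,0,5.5,0],[0,0,5.5,0]]'
python3 -m crank '[[0,0,0.4,0],[0,0,0.8,0],[0,0,0.8,0]]'
python3 -m crank '[[0,0,0.4,0],[0,0,0.8,0],[0,0,0.8,0]]'
```

```text
time_s: 7.7
eef_pos: [0.5451, 0.1974, 0.1991]
tcp_rot: [[0.989, 0.149, -0.001], [0.149, -0.989, -0.001], [-0.002, 0.001, -1.0]]
force: [-0.2, -1.0, -0.9]
grip_width: 0.017
gripper_force: 59.0
time_s: 8.3
eef_pos: [0.5448, 0.1986, 0.1437]
tcp_rot: [[0.988, 0.151, -0.002], [0.151, -0.988, -0.0], [-0.002, 0.0, -1.0]]
force: [0.6, -0.2, -1.0]
grip_width: 0.0168
gripper_force: 59.0
time_s: 8.6
eef_pos: [0.5455, 0.1992, 0.1376]
tcp_rot: [[0.988, 0.151, 0.001], [0.151, -0.988, 0.0], [0.001, -0.0, -1.0]]
force: [-3.1, -0.7, 4.1]
grip_width: 0.0172
gripper_force: 60.2
time_s: 8.9
eef_pos: [0.5444, 0.1993, 0.13]
tcp_rot: [[0.988, 0.152, -0.001], [0.152, -0.988, -0.0], [-0.001, 0.0, -1.0]]
force: [-10.6, -3.4, 13.0]
grip_width: 0.0169
gripper_force: 62.8
```

```bash
python3 -m crank '[[0,0,0.5,0],[0,0,1,0],[0,0,1,0]]'
python3 -m crank '[[0,0,0.5,0],[0,0,0.7,0],[0,0,0.7,0]]'
python3 -m crank '[[0,0,0.3,0],[0,0,0.3,0]]'
python3 - <<'E'
from h import *
f=grab_frame("scene");save("s2.png",cv2.resize(f["img"][250:370,240:420],None,fx=4,fy=4,interpolation=cv2.INTER_CUBIC))
E
```

```text
time_s: 9.2
eef_pos: [0.5432, 0.1993, 0.1193]
tcp_rot: [[0.988, 0.152, -0.003], [0.152, -0.988, -0.001], [-0.003, 0.001, -1.0]]
force: [-15.2, -4.3, 12.1]
grip_width: 0.017
gripper_force: 66.4
time_s: 9.5
eef_pos: [0.5425, 0.1993, 0.1122]
tcp_rot: [[0.988, 0.153, -0.004], [0.153, -0.988, -0.001], [-0.005, 0.001, -1.0]]
force: [-17.7, -3.7, 13.0]
grip_width: 0.0172
gripper_force: 69.7
time_s: 9.7
eef_pos: [0.5425, 0.1993, 0.1113]
tcp_rot: [[0.988, 0.152, -0.004], [0.152, -0.988, -0.002], [-0.004, 0.002, -1.0]]
force: [-25.6, -7.0, 32.8]
grip_width: 0.017
gripper_force: 72.9
```

View pics/s2.png

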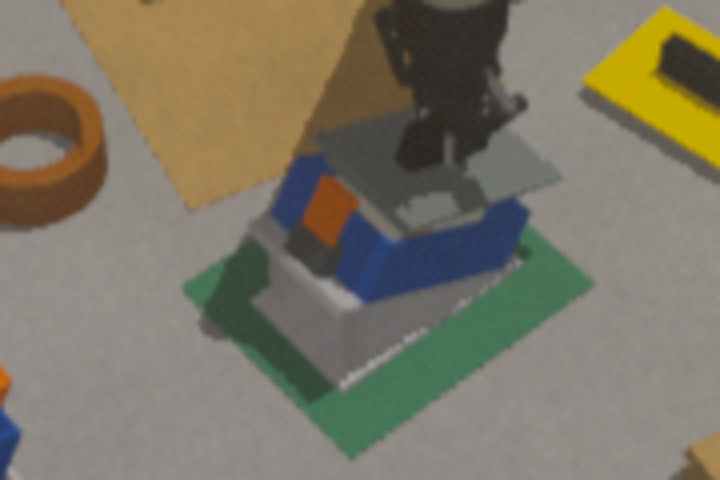

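The lid lies on the slope, tilted and still shifted downhill. I'll slide it uphill to centre, then push in square to the mouth.

```bash
python3 -m crank '[[0,0,-0.3,0],[0.2,0,-0.4,0],[0.45,0,-0.4,0],[0.45,0,-0.3,0],[0.45,0,-0.3,0]]'
python3 -m crank '[[0.1,0,0.15,0],[0.2,0,0.35,0],[0.2,0,0.35,0]]'
python3 -m crank '[[0.1,0,0.15,0],[0.2,0,0.35,0],[0.2,0,0.35,0]]'
```

```text
time_s: 10.25
eef_pos: [0.5478, 0.1996, 0.1124]
tcp_rot: [[0.988, 0.152, -0.004], [0.152, -0.988, -0.002], [-0.004, 0.001, -1.0]]
force: [-18.7, -4.5, 17.2]
grip_width: 0.0168
gripper_force: 71.6
time_s: 10.55
eef_pos: [0.5478, 0.1995, 0.108]
tcp_rot: [[0.988, 0.152, -0.008], [0.152, -0.988, -0.003], [-0.008, 0.002, -1.0]]
force: [-24.8, -5.9, 17.4]
grip_width: 0.0172
gripper_force: 74.6
time_s: 10.85
eef_pos: [0.5481, 0.1995, 0.1068]
tcp_rot: [[0.988, 0.152, -0.01], [0.152, -0.988, -0.005], [-0.011, 0.003, -1.0]]
force: [-42.1, -14.1, 46.4]
grip_width: 0.0175
gripper_force: 80.7
```

```bash
cat >> box.py <<'E'
M=np.array([.5698,.2024,.0943]);_p=np.radians(8.7);_t=np.radians(28)
BX=np.array([np.cos(_t)*np.cos(_p),np.cos(_t)*np.sin(_p),np.sin(_t)]);BY=np.array([-np.sin(_p),np.cos(_p),0]);BZ=np.cross(BX,BY)
def lidpose(f):
    C=cloud(f);I=f["img"].astype(int);D=(C-M)@np.stack([BX,BY,BZ],1)
    m=(abs(I.max(-1)-I.min(-1))<22)&(I.max(-1)>60)&(abs(D[...,0])<.11)&(abs(D[...,1])<.075)&(D[...,2]>.004)&(D[...,2]<.05)
    k,L,st,ce=cv2.connectedComponentsWithStats(m.astype(np.uint8));i=1+np.argmax(st[1:,4])
    P=D[L==i];
    for _ in range(4):
        A=np.c_[P[:,:2],np.ones(len(P))];w=np.linalg.lstsq(A,P[:,2],rcond=None)[0];e=P[:,2]-A@w;P=P[abs(e)<max(2.5*e.std(),.0015)]
    r=cv2.minAreaRect((P[:,:2]*1000).astype(np.float32))
    print("lid in mouth frame: n",len(P),"slope x,y(deg)",np.degrees(np.arctan(w[:2])),"mid z mm",(w[2]-.004*0+.008)*1000,"rect",np.round(r[0],1),np.round(r[1],1),round(r[2],2),"ends x",np.percentile(P[:,0],[.5,99.5])*1000,"y",np.percentile(P[:,1],[.5,99.5])*1000)
    return m
E
python3 - <<'E'
from box import *
for n in("wrist","top","scene"): print(n);f=grab_frame(n);lidpose(f)
E
```

```text
wrist
lid in mouth frame: n 45386 slope x,y(deg) [-0.3604 -0.059 ] mid z mm 25.889174978059522 rect [ 5.8 -0.8] [129.7 106.3] 0.11 ends x [-50.5614  69.9312] y [-52.7971  51.401 ]
top
lid in mouth frame: n 19 slope x,y(deg) [ 22.2663 -39.5661] mid z mm 14.395192705980847 rect [-61.2 -45.3] [37.5  6.9] 14.62 ends x [-79.1007 -43.7171] y [-51.2308 -39.2058]
scene
lid in mouth frame: n 740 slope x,y(deg) [-0.0467  0.11  ] mid z mm 25.927153720369773 rect [-2.9 -1.1] [165.4 108.9] 0.6 ends x [-82.7969  76.3112] y [-53.9304  52.7012]
```

```bash
python3 -m crank '[[-0.7,0,-0.4,0],[-0.7,0,-0.6,0],[-0.4,0,-0.8,0],[-0.1,0,-0.9,0],[-0.1,0,-0.9,0],[-0.1,0,-0.9,0]]'
python3 - <<'E'
from box import *
for n in("wrist","scene"): f=grab_frame(n);lidpose(f)
E
```

```text
time_s: 11.6
eef_pos: [0.5528, 0.1999, 0.1133]
tcp_rot: [[0.989, 0.151, -0.001], [0.151, -0.989, 0.0], [-0.001, -0.0, -1.0]]
force: [-0.3, -0.0, -2.0]
grip_width: 0.0175
gripper_force: 73.8
lid in mouth frame: n 45471 slope x,y(deg) [-0.0498  0.1697] mid z mm 29.372861111364713 rect [13.2 -0.8] [106.5 129.5] 90.0 ends x [-42.983   77.2074] y [-53.0505  51.1482]
lid in mouth frame: n 744 slope x,y(deg) [0.095  0.2412] mid z mm 29.414125157871727 rect [6.9 0.1] [172.6 108.9] 0.22 ends x [-77.6333  84.4108] y [-52.6731  52.9259]
```

The lid is now centred and square, 3.4 mm above the dividers. I'll insert along the mouth's z.

```bash
python3 -m crank '[[0.1,0,0.2,0],[0.28,0,0.53,0],[0.28,0,0.53,0]]'
python3 -m crank '[[0.1,0,0.15,0],[0.14,0,0.26,0],[0.14,0,0.26,0]]'
python3 - <<'E'
from box import *
for n in("wrist","scene"): f=grab_frame(n);lidpose(f)
E
```

```text
time_s: 12.0
eef_pos: [0.5547, 0.2004, 0.1101]
tcp_rot: [[0.988, 0.151, -0.001], [0.151, -0.988, -0.001], [-0.002, 0.001, -1.0]]
force: [-13.4, -4.3, 20.9]
grip_width: 0.017
gripper_force: 76.9
time_s: 12.3
eef_pos: [0.5547, 0.2004, 0.11]
tcp_rot: [[0.988, 0.151, -0.003], [0.151, -0.988, -0.003], [-0.003, 0.003, -1.0]]
force: [-29.7, -11.0, 48.6]
grip_width: 0.017
gripper_force: 81.3
lid in mouth frame: n 45490 slope x,y(deg) [-0.1141 -0.0504] mid z mm 25.743589573035507 rect [12.9 -1. ] [130.4 106.4] 0.28 ends x [-42.7927  77.3961] y [-52.8335  51.316 ]
lid in mouth frame: n 741 slope x,y(deg) [0.2255 0.0675] mid z mm 25.722989537899217 rect [ 2.3 -1.1] [166.7 111. ] 1.27 ends x [-75.0104  83.1275] y [-54.0847  52.3299]
```

Lid C sits 14 mm short (25.7 mm out) with nearly 50 N on it while centred and square, so it does not fit. I'll return it to its place.

```bash
python3 -m crank '[[0,0,-2,0],[0,0,-6,0],[0,0,-11,0],[-1,2,-11,0.02],[-2.5,6.5,-11,0.08],[-4,11,-11,0.15],[-6,15.5,-11,0.222],[-7.5,19,-9,0.222],[-7.5,19,-5,0.222],[-7.5,19,-1,0.222],[-7.5,19,3,0.222],[-7.5,19,5,0.222]]'
python3 -m crank '[[0,0,0.6,0],[0,0,1.2,0],[0,0,1.8,0],[0,0,2.4,0],[0,0,3.0,0],[0,0,3.3,0],[0,0,3.3,0]]'
python3 -c "
from h import *
rel([.512,.001,.024],-4.1)"
```

```text
time_s: 13.6
eef_pos: [0.5094, 0.0012, 0.0525]
tcp_rot: [[0.998, -0.07, -0.004], [-0.07, -0.998, 0.0], [-0.004, 0.0, -1.0]]
force: [0.6, 0.4, -1.3]
grip_width: 0.017
gripper_force: 73.7
time_s: 14.3
eef_pos: [0.5229, 0.0007, 0.0302]
tcp_rot: [[0.997, -0.071, 0.022], [-0.071, -0.997, -0.001], [0.022, -0.001, -1.0]]
force: [17.7, -5.1, 24.2]
grip_width: 0.017
gripper_force: 81.2
rows to [0.512, 0.001, 0.024] -4.1 : [-1.1   0.05  0.59] twist 0.001 | now [0.5229 0.0007 0.0302] yaw -4.07
```

```bash
python3 -m crank '[[0.6,0,0,0],[1.1,0,0,0],[1.1,0,0.3,0],[1.1,0,0.3,0]]'
python3 -m crank '[[0,0,0,0],[0,0,0,0],[0,0,0,0],[0,0,0,0],[0,0,-1,0],[0,0,-4,0],[0,0,-9,0],[0,0,-14,0],[0,0,-18,0],[0,0,-18,0]]' 0
python3 - <<'E'
from h import *
rel([.5307,-.1798,.12],-.6)
for n in ("top","wrist"): f=grab_frame(n);lids(f,(.40,.66,-.27,.09))
E
```

```text
time_s: 14.7
eef_pos: [0.5274, 0.0004, 0.0236]
tcp_rot: [[0.997, -0.071, 0.009], [-0.071, -0.997, -0.0], [0.009, -0.0, -1.0]]
force: [5.8, -2.6, 13.9]
grip_width: 0.0172
gripper_force: 73.9
time_s: 15.7
eef_pos: [0.5254, 0.0011, 0.2066]
tcp_rot: [[0.998, -0.07, 0.01], [-0.07, -0.998, -0.0], [0.01, -0.0, -1.0]]
force: [0.8, 1.0, 0.2]
grip_width: 0.0852
gripper_force: 0.0
rows to [0.5307, -0.1798, 0.12] -0.6 : [ 1.71 18.01  8.67] twist -0.059 | now [0.5254 0.0011 0.2066] yaw -4.01
bench z 0.001493583778988894
plate [363. 230.] 1205 z 0.0182 [ 529.4 -178.4] [104.7 155. ] 88.56
bench z 0.001690575696230101
handle [510. 203.] 1917 z 0.0523 [ 531.3 -179.4] [17.7 78.4] 89.58
handle [314. 217.] 1646 z 0.0525 [530.6  -0.9] [17.4 78.8] 86.51
plate [491. 190.] 13353 z 0.0187 [ 530.9 -180.1] [106.1 155. ] 89.26
plate [314. 205.] 14190 z 0.0187 [529.9  -0.9] [105.5 154.7] 86.17
```

Lid C lies flat, clear of the box. Lid B is next.

```bash
python3 -m crank '[[0.3,4,0,0],[0.7,8.5,0,-0.03],[1.2,13,0,-0.059],[1.7,17,2,-0.059],[1.75,18,6,-0.059],[1.75,18,9.5,-0.059],[1.75,18,10.7,-0.059],[1.75,18,10.7,-0.059],[1.75,18,10.7,-0.059]]' 0
python3 -c "
from h import *
rel([.5311,-.1798,.0237],-.55)"
```

```text
time_s: 16.7
eef_pos: [0.5278, -0.1796, 0.0937]
tcp_rot: [[1.0, -0.01, 0.001], [-0.01, -1.0, 0.0], [0.001, -0.0, -1.0]]
force: [0.1, 0.5, 0.3]
grip_width: 0.0855
gripper_force: 0.0
rows to [0.5311, -0.1798, 0.0237] -0.55 : [0.32 0.02 7.  ] twist -0.001 | now [ 0.5278 -0.1796  0.0937] yaw -0.59
```

```bash
python3 -m crank '[[0.32,0,2,0],[0.32,0,4.5,0],[0.32,0,6.3,0],[0.32,0,7,0],[0.32,0,7,0],[0.32,0,7,0]]' 0
python3 -m crank '[[0,0,0,0],[0,0,0,0],[0,0,0,0],[0,0,0,0],[0,0,0,0],[0,0,0,0],[0,0,0,0],[0,0,0,0]]' 1
python3 -m crank '[[0,0,-2,0],[0,0,-6,0],[0,0,-11,0],[0,0,-16,0],[0,0,-20.5,0],[0,0,-20.5,0],[0,0,-20.5,0]]'
python3 -c "
from h import *
m=np.array([.5698,.2024,.094]);ps=np.radians(8.7);c,s=np.cos(ps),np.sin(ps)
def W(a,z): return m+np.array([a*c,a*s,z])
rel(W(-.0225,.106).round(4),8.7)"
```

```text
time_s: 17.3
eef_pos: [0.5315, -0.1803, 0.0244]
tcp_rot: [[1.0, -0.011, 0.002], [-0.011, -1.0, -0.001], [0.002, 0.001, -1.0]]
force: [0.5, 0.4, 0.3]
grip_width: 0.0854
gripper_force: 0.0
time_s: 18.1
eef_pos: [0.5307, -0.1803, 0.0232]
tcp_rot: [[1.0, -0.011, 0.001], [-0.011, -1.0, -0.0], [0.001, 0.0, -1.0]]
force: [-0.5, -1.3, 4.9]
grip_width: 0.017
gripper_force: 59.7
time_s: 18.8
eef_pos: [0.5306, -0.1802, 0.2281]
tcp_rot: [[1.0, -0.011, 0.001], [-0.011, -1.0, -0.0], [0.001, 0.0, -1.0]]
force: [-0.4, 0.5, -1.7]
grip_width: 0.017
gripper_force: 59.0
rows to [0.5476 0.199  0.2   ] 8.7 : [  1.27 -37.94   2.79] twist -0.163 | now [ 0.5306 -0.1802  0.2281] yaw -0.65
```

```bash
python3 -m crank '[[0.1,-4,0,0],[0.3,-9,0,-0.03],[0.5,-14,0,-0.07],[0.7,-19,0,-0.12],[0.9,-24,0,-0.163],[1.1,-28.5,0,-0.163],[1.27,-33,0,-0.163],[1.27,-37.94,0,-0.163],[1.27,-37.94,2,-0.163],[1.27,-37.94,2.8,-0.163],[1.27,-37.94,2.8,-0.163]]'
python3 -m crank '[[0,0,1.5,0],[0,0,3.5,0],[0,0,5,0],[0,0,5.8,0],[0,0,6.3,0],[0,0,6.8,0],[0,0,7.3,0],[0,0,7.8,0],[0,0,8.3,0],[0,0,8.7,0],[0,0,8.9,0],[0,0,8.9,0]]'
python3 - <<'E'
from box import *
for n in("wrist","scene"): f=grab_frame(n);lidpose(f)
E
```

```text
time_s: 19.9
eef_pos: [0.5461, 0.1974, 0.1966]
tcp_rot: [[0.989, 0.15, -0.005], [0.15, -0.989, -0.002], [-0.006, 0.001, -1.0]]
force: [0.1, -1.2, -1.0]
grip_width: 0.0173
gripper_force: 59.0
time_s: 21.1
eef_pos: [0.5445, 0.199, 0.1114]
tcp_rot: [[0.988, 0.152, -0.005], [0.152, -0.988, -0.002], [-0.005, 0.001, -1.0]]
force: [-17.9, -4.1, 13.9]
grip_width: 0.0167
gripper_force: 71.1
lid in mouth frame: n 45203 slope x,y(deg) [-6.2236 -0.036 ] mid z mm 30.60231575797813 rect [ 7.8 -0.8] [119.9 106.3] 0.08 ends x [-44.8166  67.0559] y [-52.7835  51.4185]
lid in mouth frame: n 838 slope x,y(deg) [-6.0357  0.1752] mid z mm 30.919797299952737 rect [-6.1 -1.3] [163.8 109.7] 0.72 ends x [-84.4674  73.1163] y [-53.6239  52.9135]
```

```bash
python3 -m crank '[[0,0,0.3,0],[0.2,0,0.5,0],[0.2,0,0.5,0]]'
python3 - <<'E'
from box import *
for n in("wrist","scene"): f=grab_frame(n);lidpose(f)
E
```

```text
time_s: 21.5
eef_pos: [0.5447, 0.1992, 0.1103]
tcp_rot: [[0.988, 0.152, -0.007], [0.152, -0.988, -0.005], [-0.008, 0.004, -1.0]]
force: [-43.9, -14.2, 57.9]
grip_width: 0.0172
gripper_force: 81.9
lid in mouth frame: n 45259 slope x,y(deg) [-5.7117 -0.1797] mid z mm 30.069480188638988 rect [ 7.9 -0.7] [119.8 106.3] 0.25 ends x [-44.9133  66.8901] y [-52.7044  51.5471]
lid in mouth frame: n 829 slope x,y(deg) [-5.4229  0.0496] mid z mm 30.412165654678972 rect [-7.  -0.3] [108.5 165.6] 88.95 ends x [-85.8986  71.9982] y [-53.1713  52.1974]
```

```bash
python3 -m crank '[[-0.3,0,-0.5,0],[-0.3,0,-0.8,0],[0,0,-1,0],[0.3,0,-1.1,0],[0.3,0,-1.1,0],[0.3,0,-1.1,0]]'
python3 - <<'E'
from box import *
for n in("wrist","scene"): f=grab_frame(n);lidpose(f)
E
```

```text
time_s: 22.2
eef_pos: [0.5524, 0.1998, 0.1164]
tcp_rot: [[0.989, 0.151, -0.001], [0.151, -0.989, 0.0], [-0.001, -0.0, -1.0]]
force: [-0.6, -0.3, -1.0]
grip_width: 0.0171
gripper_force: 72.8
lid in mouth frame: n 45199 slope x,y(deg) [-5.3992 -0.0314] mid z mm 32.57661863948888 rect [16.9 -1.2] [106.2 120.5] 89.96 ends x [-35.5028  76.5322] y [-53.3724  50.8704]
lid in mouth frame: n 833 slope x,y(deg) [-5.1613  0.1833] mid z mm 32.86524637291619 rect [ 0.8 -1.7] [110.2 164.4] 89.68 ends x [-75.9482  81.7203] y [-54.174   52.9116]
```

```bash
python3 -m crank '[[0.1,0,0.2,0],[0.2,0,0.4,0],[0.3,0,0.6,0],[0.3,0,0.6,0]]'
python3 - <<'E'
from box import *
for n in("wrist",): f=grab_frame(n);lidpose(f)
E
python3 -m crank '[[0.1,0,0.2,0],[0.2,0,0.35,0],[0.2,0,0.35,0]]'
python3 - <<'E'
from box import *
for n in("wrist","scene"): f=grab_frame(n);lidpose(f)
E
```

```text
time_s: 22.7
eef_pos: [0.5552, 0.2002, 0.1104]
tcp_rot: [[0.989, 0.151, -0.001], [0.151, -0.989, -0.0], [-0.001, -0.0, -1.0]]
force: [-0.2, -0.3, -2.1]
grip_width: 0.017
gripper_force: 72.8
lid in mouth frame: n 45276 slope x,y(deg) [-5.395  -0.0367] mid z mm 25.935420699856195 rect [16.8 -1.4] [121.6 106.3] 0.06 ends x [-35.7422  76.2599] y [-53.3954  50.8119]
time_s: 23.05
eef_pos: [0.5573, 0.2005, 0.1071]
tcp_rot: [[0.989, 0.151, -0.0], [0.151, -0.989, -0.0], [-0.0, -0.0, -1.0]]
force: [-0.3, 0.3, -0.9]
grip_width: 0.0171
gripper_force: 72.8
lid in mouth frame: n 44751 slope x,y(deg) [-5.3605 -0.0386] mid z mm 22.05607251042895 rect [17.4 -1.2] [106.1 119.8] 89.87 ends x [-35.5669  76.4992] y [-53.3726  50.8216]
lid in mouth frame: n 797 slope x,y(deg) [-4.9754  0.174 ] mid z mm 22.25838002194227 rect [ 3.1 -1.7] [162.9 109.7] 1.05 ends x [-75.1893  80.9396] y [-54.5462  51.6739]
```

Lid B passes the divider level freely, so it is the one that fits. I'll press it on home.

```bash
python3 -m crank '[[0.1,0,0.2,0],[0.2,0,0.4,0],[0.3,0,0.6,0],[0.4,0,0.8,0],[0.5,0,1.0,0],[0.5,0,1.0,0]]'
python3 - <<'E'
from box import *
for n in("wrist","scene"): f=grab_frame(n);lidpose(f)
E
```

```text
time_s: 23.75
eef_pos: [0.5609, 0.2013, 0.0979]
tcp_rot: [[0.988, 0.152, -0.002], [0.152, -0.988, -0.001], [-0.002, 0.001, -1.0]]
force: [-11.5, -3.2, 10.7]
grip_width: 0.0172
gripper_force: 79.0
lid in mouth frame: n 31478 slope x,y(deg) [ 0.0685 -0.014 ] mid z mm 12.444455629199327 rect [13.4 -1. ] [128.7 105.3] 0.12 ends x [-43.3678  76.8908] y [-52.7778  50.9474]
lid in mouth frame: n 405 slope x,y(deg) [0.0924 0.0044] mid z mm 13.744692118325696 rect [6.1 0.6] [104.  157.6] 89.83 ends x [-70.5636  82.9338] y [-50.6655  52.3917]
```

```bash
python3 -m crank '[[0.05,0,0.2,0],[0.1,0,0.4,0],[0.1,0,0.4,0]]'
python3 -m crank '[[-0.3,0,-0.5,0],[-0.3,0,-0.5,0]]'
python3 -m crank '[[0,0,0,0],[0,0,0,0],[0,0,0,0],[0,0,0,0],[0,0,-1,0],[0,0,-4,0],[0,0,-9,0],[0,0,-13,0],[0,0,-15,0],[0,0,-15,0],[0,0,-15,0]]' 0
python3 - <<'E'
from box import *
ims=[]
for n in("wrist","scene"): f=grab_frame(n);lidpose(f);ims.append(f["img"])
save("e.png",np.hstack([cv2.resize(ims[0],(400,300)),cv2.resize(ims[1][250:370,260:420],(400,300))]))
lids(grab_frame("top"),(.40,.66,-.45,.09));lids(grab_frame("wrist"),(.40,.66,-.1,.07))
E
```

```text
time_s: 24.15
eef_pos: [0.5609, 0.2013, 0.0978]
tcp_rot: [[0.988, 0.152, -0.003], [0.152, -0.988, -0.003], [-0.003, 0.003, -1.0]]
force: [-32.8, -12.5, 50.9]
grip_width: 0.0176
gripper_force: 85.3
time_s: 24.35
eef_pos: [0.5609, 0.2011, 0.0991]
tcp_rot: [[0.989, 0.151, 0.002], [0.151, -0.989, 0.0], [0.002, -0.0, -1.0]]
force: [3.4, 1.1, -1.3]
grip_width: 0.0172
gripper_force: 77.2
time_s: 25.45
eef_pos: [0.5603, 0.2011, 0.2488]
tcp_rot: [[0.989, 0.151, 0.001], [0.151, -0.989, 0.0], [0.001, -0.0, -1.0]]
force: [-0.0, -0.8, -0.9]
grip_width: 0.0853
gripper_force: 0.0
lid in mouth frame: n 11152 slope x,y(deg) [ 0.0133 -0.0188] mid z mm 12.658386868601886 rect [-0.1 -1.2] [105.5 156.8] 89.95 ends x [-76.2216  77.2396] y [-53.317   50.8605]
lid in mouth frame: n 411 slope x,y(deg) [-0.0435  0.0104] mid z mm 13.724050550227085 rect [6.  0.2] [156.2 108. ] 1.7 ends x [-69.6626  81.6862] y [-53.0202  51.9794]
bench z 0.0013251458642004055
plate [309. 230.] 1146 z 0.0184 [527.8   2.2] [107.1 156.5] 86.28
plate [415. 239.] 1204 z 0.0182 [ 497.8 -343.2] [155.7 106.2] 3.31
bench z 0.0017440822336410589
handle [489. 266.] 1255 z 0.0524 [530.1   0.2] [17.2 79.9] 85.8
plate [476. 249.] 8520 z 0.0187 [530.1  -0.4] [105.8 155.8] 86.1
```

View pics/e.png

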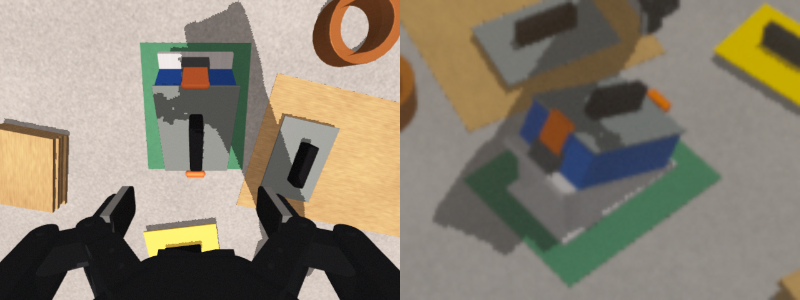

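The lid sits flush under both catches, orange at px (195,75) and (195,174). It is centred to about 1 mm and square, and the mid point is 12.6 mm out. The other two lids lie flat, and the gripper is clear.

```bash
python3 -c "
from plant import close_job
print(close_job())"
```

```text
the job is handed in; nothing more can be done
None
```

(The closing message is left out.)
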